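Pin the vessel to its stand and hold the cover over its bolt holes

TASK

Lock the steel vessel to its blue stand: take the pin with the tall, narrow head from the grey rack, push it down through the stand's fork and the vessel's tongue until its head rests on the fork, and let go of it. Then lift the loose cover plate by its black bar and hold it level over the vessel's rectangular flange, one to two centimetres above it and not touching it, with its four holes lined up over the four threaded holes so that the screws could go in (either way round). Finish while still holding the plate there, motionless, and leave everything else where it stands.

Things in the scene. Friction and masses are not known exactly. Their poses are not given: they have to be found in the camera images.
- pin_grip (a point): centre of the head of the loose steel lock pin (0.09 kg). Head: upright cylinder 20 mm wide, 36 mm tall; below it a shank 12 mm wide, 44 mm long, chamfered tip. z up along the pin. Head's underside 18 mm, tip 62 mm below this point. Starts upright in a rack hole (14 mm wide), 44 mm deep, head resting on the rack's top. At home, this point is 18 mm above fork_hole
- rack: fixed grey plastic block 120 mm (its x) by 50 mm (its y), 55 mm tall, origin at the centre of its underside; its two holes are 35 mm either side of the centre along its x. One holds the lock pin, the other the plug
- plug_top (a point): top centre of the other pin, a plug to be left alone: flat round head 32 mm in diameter and only 10 mm thick, standing in the other hole of the rack
- fork_hole (a point): centre of the pin hole at the upper face of the stand's steel fork, 105 mm above the bench, 100 mm in front of the vessel's axis. z up, x towards that axis. The hole, 14 mm wide, runs straight down through fork leaf, vessel tongue and lower fork leaf (8 mm each, 28 mm in all), open below. Fork 34 mm wide along y; nothing within 50 mm is higher
- flange_centre (a point): centre of the upper face of the steel vessel's flange, 150 mm above the bench; opening 66 mm wide. The flange is a plate 90 mm (its x) by 130 mm (its y), 8 mm thick, with four threaded holes 6 mm wide at x = +-30, y = +-50 mm from this point. z up. Vessel and blue stand do not move during a trial
- flange_hole_a (a point): mouth of the threaded hole at x = +30, y = +50 mm of the flange, at the level of its upper face
- flange_hole_b (a point): mouth of the diagonally opposite threaded hole, at x = -30, y = -50 mm of the flange
- cover_grip (a point): centre of the black bar handle of the loose aluminium cover plate (about 0.28 kg), lying flat on the bench. Bar 12 mm thick (its x), 56 mm long (its y), 36 mm tall, upright in the plate's middle. Plate 90 mm (x) by 130 mm (y), 6 mm thick; its upper face is 18 mm, its underside 24 mm below this point. Four through holes 14 mm wide at x = +-30, y = +-50 mm. z up
- cover_hole_a (a point): centre of the cover's hole at x = +30, y = +50 mm, at the underside of the plate
- cover_hole_b (a point): centre of the diagonally opposite hole, at x = -30, y = -50 mm, at the underside of the plate
- jar: bystander, round jar 52 mm wide, 70 mm tall; origin at its underside
- beaker: bystander, glass beaker 66 mm wide, 85 mm tall; origin at its underside
- driver_grip (a point): bystander, handle of a screwdriver 170 mm long lying on the bench
- tray: bystander, low white tray 90 by 120 mm, 22 mm tall, with three screws; origin at its underside
- reagent: bystander, amber bottle 60 mm wide, 120 mm tall; origin at its underside
- weight_center (a point): bystander, brass weight 40 mm wide, 35 mm tall; its centre
There are look-alikes about, which are no part of the job. Leave any green look-alike of the part that bears cover_grip alone.

How it is judged (in metres and radians):
On the way, in this order (a step that is already met when the one before it is completed fails the run):
1. the lock pin is fully home in fork and tongue and let go (horizontal distance between pin_grip and fork_hole below 0.004 m and z of pin_grip in the frame of fork_hole between 0.014 and 0.021 m and angle between pin_grip's own z axis and vertical below 0.1 rad and contact force between pin and the fingers below 0.1 N), for 0.2 s.
2. the cover plate is lifted clear off the bench (height (world z) of each of cover_hole_a, cover_hole_b above 0.03 m and contact force between cover and the fingers above 1 N), for 0.2 s.
At the end, for the whole second after the job is handed in: Pin upright in the fork (within 4 mm, 0.1 rad), head within 3 mm of the fork. Cover held still by the fingers (under 15 mm/s), level within 0.07 rad, holes within 4 mm of the threaded holes, either way round, underside 5 to 30 mm above the flange, touching neither vessel, stand nor pin (horizontal distance between pin_grip and fork_hole below 0.004 m and z of pin_grip in the frame of fork_hole between 0.014 and 0.021 m and angle between pin_grip's own z axis and vertical below 0.1 rad and ((horizontal distance between cover_hole_a and flange_hole_a below 0.004 m and horizontal distance between cover_hole_b and flange_hole_b below 0.004 m) or (horizontal distance between cover_hole_a and flange_hole_b below 0.004 m and horizontal distance between cover_hole_b and flange_hole_a below 0.004 m)) and z of cover_hole_a in the frame of flange_centre between 0.005 and 0.03 m and z of cover_hole_b in the frame of flange_centre between 0.005 and 0.03 m and angle between cover_grip's own z axis and vertical below 0.07 rad and linear speed of cover below 0.015 m/s and contact force between cover and the fingers above 1 N and contact force between cover and stand below 0.2 N and contact force between cover and pin below 0.2 N); the arm keeps its last pose, push and grip.
It fails at once if the plug, jar, beaker, screwdriver, tray, bottle or weight is moved by more than 20 mm (distance of any of plug_top, jar, beaker, driver_grip, tray, reagent, weight_center from where it was at the start of the episode above 0.02 m).
It also fails if it takes over 64 s, if anything falls off the work surface, if the arm or the gripper's body presses on something with over 40 N, if the wrist force passes 120 N, or if a joint passes its speed limit or range.

ROBOT

A 6-joint arm with a two-finger parallel gripper is mounted at the origin on the work surface. World frame = base frame: x ahead of the robot, y to its left, z up, the work surface at z = 0. Lengths are in m, angles in degrees, forces in N, time in s.
With the tool pointing down it reaches from about 0.25 to 0.725 m from the base axis. Payload 9.7 kg.
Tool frame: the origin (TCP) lies midway between the tips of the shut fingers; the grasp point (between the pads) lies 19 mm behind it (bot.pinch_z is the distance from the TCP to the grasp point, in m); z points along the fingers, x is the direction in which the jaws open and shut, and the axes are right-handed (so a half turn about z gives the same grasp; the last joint's range is limited). The gripper opens to 85 mm and grips with 20 to 120 N. Pads are 22 mm wide; open, the fingers measure 114 mm over their backs; the gripper's body (76 mm by 85 mm) begins 54 mm behind the grasp point. The pads swing forward as they close: fully open they stand 13 mm farther back than shut.
Start: joints at [-72.823, 4.979, 10.078, 95.1, 0, 90], TCP at [0.162, -0.525, 0.231] pointing down, gripper open.
Joint ranges: [-179.16, 179.16], [-48.56, 103.87], [-65.8, 70.77], [-126.05, 130.52], [-82.76, 87.17], [-180, 180]. Speed limits (degrees/s): [127.2, 127.2, 147.25, 180, 180, 180].

INTERFACE

Orientations are given as [roll, pitch, yaw] about the fixed x, y, z axes, in that order (R = Rz(yaw) Ry(pitch) Rx(roll)).
In Python, from workcell import bot gives the robot as it stands. The module is installed in compiled form; this text tells all that it offers.
- The arm moves only by the shell command python3 -m pendant 'ROWS' [FORCE]. ROWS is JSON, a list of rows, each a list of 7 numbers: the shift along the tool's x, y, z scaled (see below), then the turn, a rotation vector about the tool's x, y, z scaled (see below), then the closure, from 0 (fully open) to 1 (shut). In form: [[tx, ty, tz, wx, wy, wz, jaw], ...]. A call has 1 to 12 rows; each row shifts and turns the pose as measured when the row begins, along the tool's axes as they then stand; what a row does not reach is not made up. The controller multiplies each number of a shift by 0.25 m and each number of a turn by pi rad. A row lasts 1/10 s, in which the tool goes at most 50 mm and 8.59 degrees, less where a joint would pass 70% of its speed; a pose out of reach is approached as far as the arm can. A call with a number of a shift or a turn outside -1 to 1 is refused whole. A call with a gripper value outside its range is refused whole. The fingers move at their own pace and stop on an object; FORCE is the grip in N (left out, the last holds). Time passes only in rows, so rows that do not move let the fingers close. It gives the time, the measured TCP pose, the force and the opening at its end, in the units of the state.
- bot.get_obs(): the state, without advancing time (a new reading comes with each control period).
- bot.camera(name): name is "scene" or "side" or "wrist"; returns the picture (384x512x3 uint8, red, green, blue); there is no depth.
- bot.calibration(name): a dict with "intrinsics" (3x3 intrinsics, pixels), "xyz" and "attitude" of the camera in the world. Camera axes: x right, y up, looking along -z (the intrinsics and any distortion apply to the point x, -y, -z); pixel columns grow to the right and rows downward; lengths in m; the calibration is good to about 2 mm. A picture is of the moment at which its call begins: read the wrist's pose just before it. calibration takes no time and is no camera call; for the wrist camera it gives the pose at the moment of the call.
- bot.job_done(): hands the job in, once; it reports no verdict.
The state is a dict: "time": time; "q": joint angles; "qd": joint speeds; "joint_efforts": joint torques, N m; "ee_pos": TCP position; "tcp_rot": TCP orientation; "wrist_force": force on the tool from outside, world axes, zero at the start; "torque": the same for the moment, N m; "opening": finger opening in m.
Only numpy, scipy, OpenCV 4.12 (cv2) and the standard library are available. Lean on these libraries where they do the work, as an engineer would, in place of code of your own. Each camera call takes 0.05 s, during which the arm holds its last target.

## Working session

There is one attempt and no reset: what is moved stays moved. The work goes in short steps, Python scripts to look and compute and a shell command to move; the robot and the scene stay as the last step left them, time stands still between calls to the robot, and variables do not carry over. Pictures are saved under pics/ and viewed, and the job is handed in when it is done.

```bash
mkdir -p pics; ls; python3 - <<'E'
from workcell import bot
import cv2
print(bot.get_obs())
for n in ["scene","side","wrist"]:
    c=bot.calibration(n); print(n,c)
    im=bot.camera(n); cv2.imwrite(f"pics/{n}0.png",im[...,::-1])
E
```

```text
pics
{'time': 0.0, 'q': array([-7.28239430e+01,  5.01032634e+00,  1.00342873e+01,  9.50997931e+01,
        1.96713363e-03,  9.00000245e+01]), 'qd': array([-0.01502351, -0.03709182,  0.04709461, -0.15864897,  0.05272011,
        0.05038756]), 'joint_efforts': array([-2.34811268e-03, -5.20386815e+01,  4.64806116e+01,  1.59524189e-02,
       -2.63065874e-05, -1.10113252e-06]), 'ee_pos': array([ 0.16236036, -0.52524538,  0.230589  ]), 'tcp_rot': array([-1.79998033e+02,  7.58321091e-02, -7.28239675e+01]), 'wrist_force': array([ 0.56059286, -0.35365636, -0.00807429]), 'torque': array([ 0.00319835,  0.01403157, -0.04164516]), 'opening': 0.08558709198946911}
scene {'intrinsics': array([[362.45457279,   0.        , 257.88227941],
       [  0.        , 362.45457279, 196.8359027 ],
       [  0.        ,   0.        ,   1.        ]]), 'xyz': array([ 0.88125501, -0.78674586,  0.99908549]), 'attitude': array([42.80103803, -0.75336174, 28.70232578])}
side {'intrinsics': array([[367.06503752,   0.        , 256.39770105],
       [  0.        , 367.06503752, 189.04133623],
       [  0.        ,   0.        ,   1.        ]]), 'xyz': array([0.16831081, 0.63443786, 1.09283573]), 'attitude': array([ 3.92131349e+01, -1.16939182e-01, -1.54887031e+02])}
wrist {'intrinsics': array([[264.9567679 ,   0.        , 253.73117316],
       [  0.        , 264.9567679 , 192.32366143],
       [  0.        ,   0.        ,   1.        ]]), 'xyz': array([ 0.23310398, -0.5033903 ,  0.37422838]), 'attitude': array([-16.9985123 ,   0.13656425, -72.84815887])}
```

View pics/scene0.png

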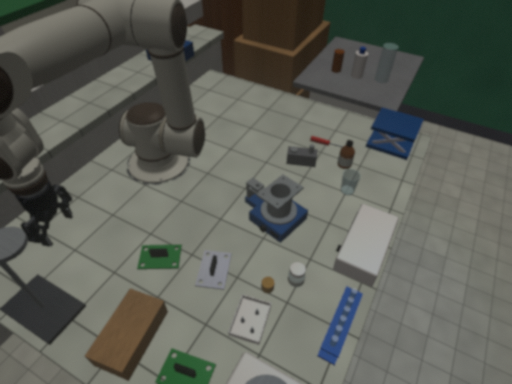

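View pics/side0.png

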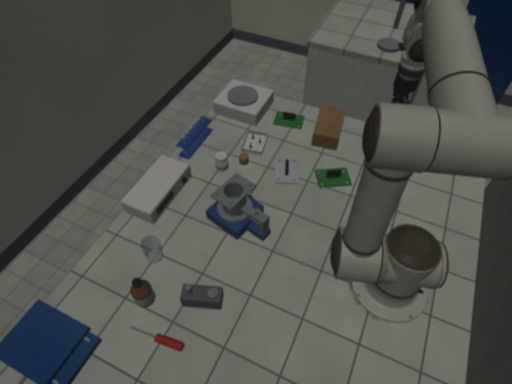

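View pics/wrist0.png

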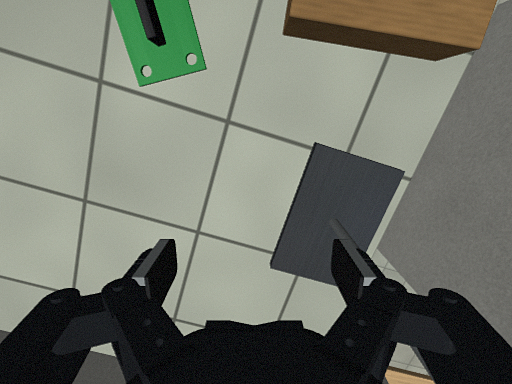

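```bash
cat > h.py <<'E'
import numpy as np, cv2
from scipy.spatial.transform import Rotation as R
from workcell import bot
def cam(c):
    return np.array(c["intrinsics"]),np.array(c["xyz"]),R.from_euler('xyz',c["attitude"],degrees=True).as_matrix()
def ray(c,px):
    K,t,M=cam(c); d=np.linalg.inv(K)@np.array([px[0],px[1],1.]); d=M@np.array([d[0],-d[1],-d[2]]); return t,d/np.linalg.norm(d)
def onz(c,px,z):
    t,d=ray(c,px); return t+d*(z-t[2])/d[2]
def proj(c,p):
    K,t,M=cam(c); v=M.T@(np.array(p)-t); u=K@np.array([v[0],-v[1],-v[2]]); return u[:2]/u[2]
def tri(c1,p1,c2,p2):
    a,d=ray(c1,p1); b,e=ray(c2,p2)
    s=np.linalg.lstsq(np.stack([d,-e],1),b-a,rcond=None)[0]
    x,y=a+d*s[0],b+e*s[1]; return (x+y)/2,np.linalg.norm(x-y)
def crop(im,x0,y0,x1,y1,k,name):
    cv2.imwrite(name,cv2.resize(im[y0:y1,x0:x1],None,fx=k,fy=k,interpolation=cv2.INTER_CUBIC))
E
python3 - <<'E'
from h import *
s=cv2.imread('pics/scene0.png'); d=cv2.imread('pics/side0.png')
a=cv2.resize(s[130:245,230:370],None,fx=5,fy=5,interpolation=2); cv2.imwrite('pics/c1.png',a)
crop(d,170,140,290,320,3.3,'pics/c2.png')
cs,cd=bot.calibration('scene'),bot.calibration('side')
# sanity: rough points
print('plug/pin scene',onz(cs,(297,148),.06),onz(cs,(311,150),.07))
print('cover', onz(cs,(213,266),.02), onz(cd,(287,168),.02))
print('flange', onz(cs,(281,190),.15), onz(cd,(235,190),.15))
print('rack side', onz(cd,(189,289),.07), onz(cd,(212,292),.07))
E
```

```text
plug/pin scene [0.48297157 0.29578447 0.06      ] [0.5409416  0.30053941 0.07      ]
cover [ 0.4763194  -0.31227392  0.02      ] [ 0.47387453 -0.3080636   0.02      ]
flange [ 0.56437381 -0.02812989  0.15      ] [ 0.5553692  -0.02912708  0.15      ]
rack side [0.53894015 0.30589321 0.07      ] [0.47314876 0.28522451 0.07      ]
```

View pics/c1.png

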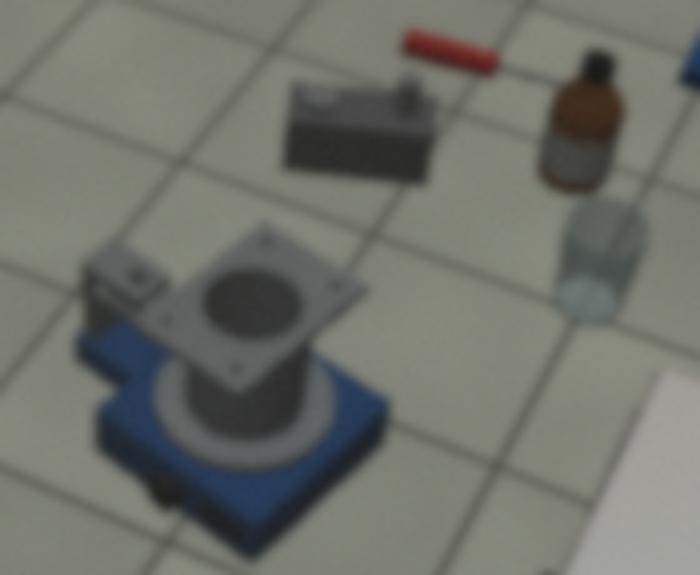

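View pics/c2.png

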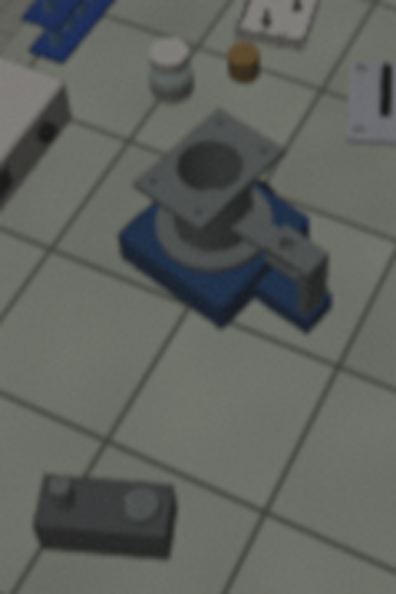

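Of the two pins in the rack, scene (311,149) / side (189,289) is a narrow head standing tall: that is the lock pin. Scene (297,148) / side (212,292) is a wide flat disc, the plug. The white/aluminium plate at scene (213,266) is the cover, and the green ones are look-alikes. I'll turn the wrist half round so joint 6 stays in range, then go over the rack.

```bash
python3 -m pendant '[[0,0,-0.1,0,0,-0.0477,0],[0,0,-0.1,0,0,-0.0477,0],[0,0,0,0,0,-0.0477,0],[0,0,0,0,0,-0.0477,0],[0,0,0,0,0,-0.0477,0],[0,0,0,0,0,-0.0477,0],[0,0,0,0,0,-0.0477,0],[0,0,0,0,0,-0.0477,0],[0,0,0,0,0,-0.0477,0],[0,0,0,0,0,-0.0477,0],[0,0,0,0,0,-0.0477,0],[0,0,0,0,0,-0.0477,0]]'
python3 -m pendant '[[0,0,0,0,0,-0.0477,0],[0,0,0,0,0,-0.0477,0],[0,0,0,0,0,-0.0477,0],[0,0,0,0,0,-0.0477,0],[0,0,0,0,0,-0.0477,0],[0,0,0,0,0,-0.0477,0],[0,0,0,0,0,-0.0477,0],[0,0,0,0,0,-0.0477,0],[0,0,0,0,0,-0.0477,0],[0,0,0,0,0,-0.0477,0]]'
cat >> h.py <<'E'
def go(target,yaw=None,n=None):
    """report the tool-axis shift units to reach target with the tool"""
    o=bot.get_obs(); M=R.from_euler('xyz',o['tcp_rot'],degrees=True).as_matrix()
    v=M.T@(np.array(target)-o['ee_pos']); u=v/0.25
    n=n or int(np.ceil(np.linalg.norm(v)/0.048))
    print('t',o['time'],'pos',o['ee_pos'].round(4),'rot',o['tcp_rot'].round(2),'q',o['q'].round(1))
    print('rows',n,'each',(u/n).round(4),'total',u.round(4))
    if yaw is not None:
        Rt=R.from_euler('xyz',[180,0,yaw],degrees=True).as_matrix(); w=R.from_matrix(M.T@Rt).as_rotvec()/np.pi
        print('turn units',w.round(4),'min rows',abs(w).max()/0.0477)
E
python3 -c "
from h import *
go([.54,.30,.23],107.2)"
```

```text
time: 1.35
ee_pos: [0.1621, -0.5244, 0.2789]
tcp_rot: [-179.5, -0.1, 30.6]
wrist_force: [0.1, -0.2, -1.0]
opening: 0.0851
time: 2.35
ee_pos: [0.1619, -0.5238, 0.2758]
tcp_rot: [179.9, -0.8, 116.6]
wrist_force: [-0.4, 0.3, -0.2]
opening: 0.0856
t 2.35 pos [ 0.1619 -0.5238  0.2758] rot [179.87  -0.8  116.59] q [-72.8   6.9  17.1 101.1  -0.  -99.4]
rows 19 each [0.1193 0.1488 0.0116] total [2.2668 2.8269 0.2212]
turn units [ 0.0004 -0.0045  0.0522] min rows 1.0937264440119185
```

```bash
python3 -m pendant '[[0.119,0.149,0,0,0,0.013,0],[0.119,0.149,0,0,0,0.013,0],[0.119,0.149,0,0,0,0.013,0],[0.119,0.149,0,0,0,0.013,0],[0.119,0.149,0,0,0,0,0],[0.119,0.149,0,0,0,0,0],[0.119,0.149,0,0,0,0,0],[0.119,0.149,0,0,0,0,0],[0.119,0.149,0,0,0,0,0],[0.119,0.149,0,0,0,0,0],[0.119,0.149,0,0,0,0,0],[0.119,0.149,0,0,0,0,0]]'
python3 -c "
from h import *
go([.54,.30,.23],107.2)"
```

```text
time: 3.55
ee_pos: [0.4713, -0.0247, 0.2778]
tcp_rot: [180.0, -1.1, 106.9]
wrist_force: [1.1, -1.4, -0.2]
opening: 0.0853
t 3.55 pos [ 0.4713 -0.0247  0.2778] rot [179.95  -1.08 106.87] q [ -3.6  -4.    6.2 100.6   1.  -20.5]
rows 7 each [0.1656 0.0914 0.0305] total [1.1595 0.6397 0.2137]
turn units [ 0.0003 -0.006  -0.0018] min rows 0.12569473598301256
```

```bash
python3 -m pendant '[[0.166,0.091,0.03,0,-0.003,0,0],[0.166,0.091,0.03,0,-0.003,0,0],[0.166,0.091,0.03,0,0,0,0],[0.166,0.091,0.03,0,0,0,0],[0.166,0.091,0.03,0,0,0,0],[0.166,0.091,0.03,0,0,0,0],[0.1,0.05,0.02,0,0,0,0],[0,0,0,0,0,0,0]]'
python3 - <<'E'
from h import *
go([.54,.30,.23],107.2)
c=bot.calibration('wrist');im=bot.camera('wrist')[...,::-1];cv2.imwrite('pics/w1.png',im)
import pickle;pickle.dump(c,open('w1.pkl','wb'))
E
```

```text
time: 4.35
ee_pos: [0.5357, 0.2994, 0.2223]
tcp_rot: [-179.8, 0.1, 107.2]
wrist_force: [-0.6, -0.9, 0.7]
opening: 0.0852
t 4.35 pos [0.5357 0.2994 0.2223] rot [-1.7982e+02  9.0000e-02  1.0720e+02] q [29.2 14.  19.4 95.5 -0.1 12. ]
rows 1 each [-0.0026  0.017  -0.031 ] total [-0.0026  0.017  -0.031 ]
turn units [-0.001   0.0005  0.    ] min rows 0.02073036797452236
```

View pics/w1.png

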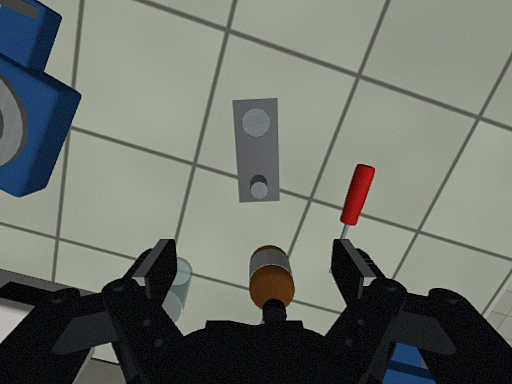

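```bash
python3 - <<'E'
from h import *
import pickle
c=pickle.load(open('w1.pkl','rb'));im=cv2.imread('pics/w1.png')
crop(im,215,80,315,320,2.5,'pics/c3.png')
print('pin top',onz(c,(259,190),.091),'plug',onz(c,(256,122),.065))
for p in [(233,100),(277,98),(280,200),(240,202)]: print(onz(c,p,.055))
print('bottle cap',onz(c,(274,310),.12), 'driver',onz(c,(358,195),.015))
print('base TCP proj', proj(c,[.536,.299,.07]))
cs,cd=bot.calibration('scene'),bot.calibration('side')
print('bottle scene',onz(cs,(350,143),.12),onz(cd,(138,283),.12))
E
```

```text
pin top [0.53958775 0.30680618 0.091     ] plug [0.47342669 0.28298783 0.065     ]
[0.45873487 0.25175527 0.055     ]
[0.44233333 0.29773025 0.055     ]
[0.55408722 0.33933483 0.055     ]
[0.5712232  0.29277615 0.055     ]
bottle cap [0.66039131 0.3619815  0.12      ] driver [0.52672927 0.44837503 0.015     ]
base TCP proj [253.13162942 180.08586151]
bottle scene [0.67391055 0.35519796 0.12      ] [0.66077906 0.36791292 0.12      ]
```

View pics/c3.png

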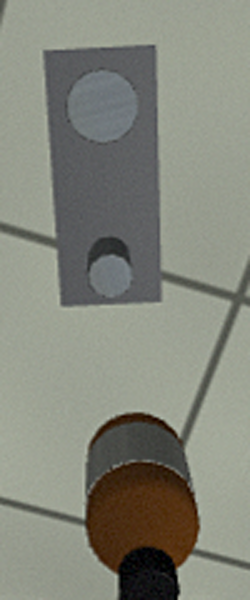

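```bash
python3 -c "
from h import *
go([.5396,.3068,.115],109.8)"
```

```text
t 4.4 pos [0.5356 0.298  0.2227] rot [-1.7982e+02  1.1000e-01  1.0717e+02] q [29.1 13.9 19.3 95.5 -0.1 12. ]
rows 3 each [0.0099 0.009  0.1436] total [0.0296 0.0269 0.4307]
turn units [-0.001   0.0006 -0.0146] min rows 0.3064065709172065
```

```bash
python3 -m pendant '[[0.01,0.009,0.14,0,0,-0.0146,0],[0.01,0.009,0.14,0,0,0,0],[0.01,0.009,0.14,0,0,0,0],[0,0,0,0,0,0,0],[0,0,0,0,0,0,0]]'
python3 - <<'E'
from h import *
go([.5396,.3068,.063],109.8)
c=bot.calibration('wrist');im=bot.camera('wrist')[...,::-1];cv2.imwrite('pics/w2.png',im)
import pickle;pickle.dump(c,open('w2.pkl','wb'))
print(proj(c,[.5396,.3068,.091]))
E
```

```text
time: 4.9
ee_pos: [0.5401, 0.3032, 0.1182]
tcp_rot: [180.0, 0.1, 109.7]
wrist_force: [-0.1, 0.3, 1.7]
opening: 0.0853
t 4.9 pos [0.5401 0.3032 0.1182] rot [1.8000e+02 1.3000e-01 1.0974e+02] q [29.4 13.8  7.5 83.8 -0.1  9.6]
rows 2 each [0.0073 0.0014 0.1103] total [0.0147 0.0028 0.2206]
turn units [ 0.      0.0007 -0.0003] min rows 0.015615592349918151
[258.3027242  224.58457131]
```

View pics/w2.png

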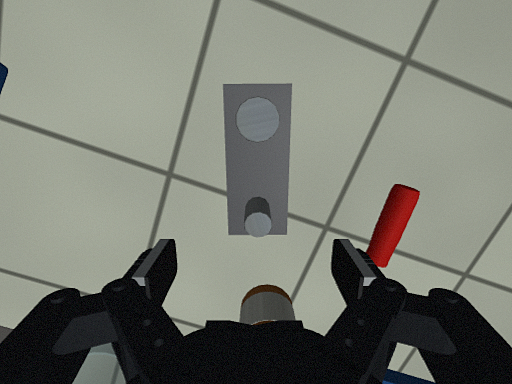

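The narrow-headed pin is at (258,225), matching its projection. The plug at (258,119) and the bottle are clear of the fingers. Going down.

```bash
python3 -m pendant '[[0.007,0.002,0.11,0,0,0,0],[0.007,0.001,0.08,0,0,0,0],[0,0,0.02,0,0,0,0],[0,0,0,0,0,0,0]]'
python3 - <<'E'
from h import *
go([.5396,.3068,.063],109.8)
E
```

```text
time: 5.35
ee_pos: [0.5438, 0.3068, 0.0745]
tcp_rot: [179.3, 0.0, 109.6]
wrist_force: [0.1, 0.6, 0.5]
opening: 0.0854
t 5.35 pos [0.5438 0.3068 0.0745] rot [1.7932e+02 3.0000e-02 1.0961e+02] q [29.5 14.2  3.2 78.3 -0.1  9.9]
rows 1 each [ 0.0055 -0.0164  0.0458] total [ 0.0055 -0.0164  0.0458]
turn units [ 0.0038  0.0002 -0.001 ] min rows 0.0796365860996812
```

```bash
python3 -m pendant '[[0.005,-0.015,0.044,0.004,0,0,0],[0,0,0,0,0,0,0]]'
python3 - <<'E'
from h import *
go([.5396,.3068,.063],109.8)
E
```

```text
time: 5.55
ee_pos: [0.5409, 0.3071, 0.0661]
tcp_rot: [179.9, -0.0, 109.6]
wrist_force: [-0.6, -0.0, 0.0]
opening: 0.0852
t 5.55 pos [0.5409 0.3071 0.0661] rot [ 1.7988e+02 -1.0000e-02  1.0959e+02] q [29.6 14.6  2.8 78.  -0.  10. ]
rows 1 each [ 0.0008 -0.0054  0.0122] total [ 0.0008 -0.0054  0.0122]
turn units [ 0.0007 -0.     -0.0012] min rows 0.024850145397408104
```

```bash
python3 -m pendant '[[0,-0.004,0.012,0,0,0,0],[0,0,0,0,0,0,1],[0,0,0,0,0,0,1],[0,0,0,0,0,0,1],[0,0,0,0,0,0,1],[0,0,0,0,0,0,1],[0,0,0,0,0,0,1],[0,0,0,0,0,0,1],[0,0,0,0,0,0,1]]' 40
python3 - <<'E'
from h import *
go([.5396,.3068,.063],109.8)
c=bot.calibration('wrist');im=bot.camera('wrist')[...,::-1];cv2.imwrite('pics/w3.png',im)
E
```

```text
time: 6.45
ee_pos: [0.5407, 0.3071, 0.065]
tcp_rot: [179.7, -0.0, 109.6]
wrist_force: [-0.4, 0.9, 0.4]
opening: 0.0187
t 6.45 pos [0.5407 0.3071 0.065 ] rot [ 1.7974e+02 -3.0000e-02  1.0959e+02] q [29.6 14.5  2.5 77.7 -0.  10. ]
rows 1 each [ 0.0001 -0.0046  0.0078] total [ 0.0001 -0.0046  0.0078]
turn units [ 0.0015 -0.0002 -0.0012] min rows 0.03085963911683975
```

View pics/w3.png

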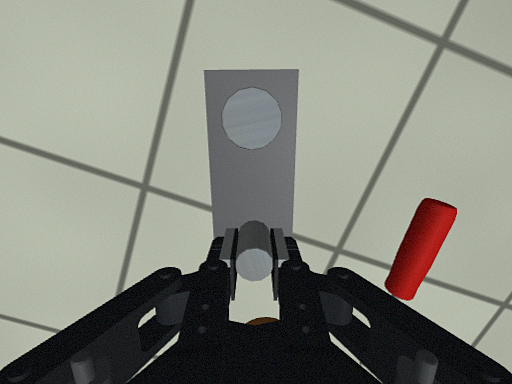

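```bash
python3 -m pendant '[[0,0,-0.12,0,0,0,1],[0,0,-0.16,0,0,0,1],[0,0,-0.16,0,0,0,1],[0,0,-0.16,0,0,0,1],[0,0,0,0,0,0,1]]'
python3 - <<'E'
from h import *
cs,cd=bot.calibration('scene'),bot.calibration('side')
f=onz(cs,(257.4,185),.105),onz(cd,(257.3,213.6),.105);print(f)
print('flange corners')
for p in [(267,229),(368,290),(237,389),(135,316)]: print(onz(cs,(p[0]/5+230,p[1]/5+130),.15))
print('side')
for p in [(219,112),(283,152),(200,222),(135,183)]: print(onz(cd,(p[0]/3.3+170,p[1]/3.3+140),.15))
go([.47,0.02,.25])
E
```

```text
time: 7.0
ee_pos: [0.5392, 0.3062, 0.2173]
tcp_rot: [180.0, 0.0, 109.6]
wrist_force: [0.5, 0.9, -0.4]
opening: 0.0181
(array([ 0.46557925, -0.00657374,  0.105     ]), array([ 0.46157609, -0.00300065,  0.105     ]))
flange corners
[0.54199763 0.03565696 0.15      ]
[0.62489387 0.01643754 0.15      ]
[ 0.58857793 -0.1026047   0.15      ]
[ 0.50324462 -0.07903567  0.15      ]
side
[ 0.58361255 -0.09424354  0.15      ]
[ 0.50045268 -0.07369209  0.15      ]
[0.53559395 0.0398859  0.15      ]
[0.61607236 0.02481804 0.15      ]
t 7.0 pos [0.5392 0.3062 0.2173] rot [1.7996e+02 4.0000e-02 1.0958e+02] q [29.6 14.6 19.5 94.8 -0.  10. ]
rows 7 each [-0.1408 -0.0921 -0.0186] total [-0.9857 -0.6444 -0.1305]
```

```bash
python3 - <<'E'
from h import *
go([.4635,-0.005,.235],76)
E
```

```text
t 7.0 pos [0.5392 0.3062 0.2173] rot [1.7996e+02 4.0000e-02 1.0958e+02] q [29.6 14.6 19.5 94.8 -0.  10. ]
rows 7 each [-0.153  -0.1004 -0.0101] total [-1.0712 -0.7025 -0.0705]
turn units [3.000e-04 1.000e-04 1.866e-01] min rows 3.9114319779167355
```

```bash
python3 -m pendant '[[-0.152,-0.1,-0.01,0,0,0,1],[-0.152,-0.1,-0.01,0,0,0,1],[-0.152,-0.1,-0.01,0,0,0,1],[-0.152,-0.1,-0.01,0,0,0,1],[-0.152,-0.1,-0.01,0,0,0,1],[-0.152,-0.1,-0.01,0,0,0,1],[0,0,0,0,0,0.046,1],[0,0,0,0,0,0.046,1],[0,0,0,0,0,0.046,1],[0,0,0,0,0,0.046,1],[0,0,0,0,0,0,1]]'
python3 - <<'E'
from h import *
go([.4635,-0.005,.235],76)
E
```

```text
time: 8.1
ee_pos: [0.4705, 0.0308, 0.2257]
tcp_rot: [-179.8, 0.2, 75.7]
wrist_force: [0.5, 0.0, -1.4]
opening: 0.0193
t 8.1 pos [0.4705 0.0308 0.2257] rot [-1.7985e+02  1.7000e-01  7.5660e+01] q [ 3.8 -5.6 -1.1 94.7 -0.1 18.2]
rows 1 each [-0.1459  0.0082 -0.0367] total [-0.1459  0.0082 -0.0367]
turn units [-0.0009  0.0009 -0.0019] min rows 0.0401736512152805
```

```bash
python3 -m pendant '[[-0.14,0.008,0.02,0,0,0,1],[0,0,0,0,0,0,1],[0,0,0,0,0,0,1]]'
python3 - <<'E'
from h import *
import pickle
go([.4635,-0.005,.225],76)
c=bot.calibration('wrist');im=bot.camera('wrist')[...,::-1];cv2.imwrite('pics/w4.png',im);pickle.dump((c,bot.get_obs()),open('w4.pkl','wb'))
E
```

```text
time: 8.4
ee_pos: [0.4635, -0.0041, 0.2193]
tcp_rot: [-179.8, 0.2, 76.4]
wrist_force: [-0.3, 0.2, -0.7]
opening: 0.0186
t 8.4 pos [ 0.4635 -0.0041  0.2193] rot [-1.7978e+02  1.7000e-01  7.6410e+01] q [-0.4 -6.8 -2.9 94.2 -0.1 13.2]
rows 1 each [-0.0036  0.0009 -0.0226] total [-0.0036  0.0009 -0.0226]
turn units [-0.0012  0.0009  0.0023] min rows 0.048099584429118596
```

View pics/w4.png

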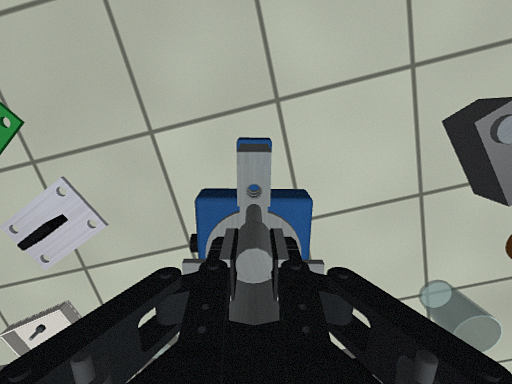

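```bash
python3 - <<'E'
from h import *
import pickle
c,o=pickle.load(open('w4.pkl','rb'));im=cv2.imread('pics/w4.png')
crop(im,210,130,300,290,3.7,'pics/c4.png')
p=o['ee_pos']; print(p)
for dz in (-.054,-.010,.026): print(proj(c,p+[0,0,dz]))
print(onz(c,(254,190),.105))
g=cv2.cvtColor(im,6)[170:215,235:275];print(g[:, 10:30:1][8:34])
E
```

```text
[ 0.46340603 -0.00401282  0.21929967]
[253.92169113 210.35755313]
[253.84900545 234.77641835]
[253.75565055 266.13914168]
[ 0.46410091 -0.00416444  0.105     ]
[[127 126 129 127 127 132 132 133 136 136 133 132 131 130 131 127 128 128
  125 134]
 [130 127 127 127 133 127 131 128 134 134 130 134 131 133 131 129 127 127
  126 134]
 [128 132 132 129 131 129 131 132 133 135 133 130 133 130 130 131 129 130
  128 130]
 [127 130 123 127 130 130 130 128 131 139 133 134 131 132 128 128 131 130
  126 130]
 [126 131 129 126 131 133 129 136 138 135 133 131 134 134 133 131 133 129
  131 132]
 [132 129 128 132 126 132 129 134 121 126 128 133 131 131 132 128 131 128
  126 133]
 [129 128 130 133 120 117  99  94  89  83  83  96 114 126 132 130 133 125
  131 133]
 [125 128 130 119 103  85  65  63  61  58  67  63  78  99 127 135 132 128
  132 136]
 [130 126 121 105  79  67  61  66  68  62  65  60  60  82  93 126 130 129
  128 131]
 [129 119 110  80  66  70  67  68  69  67  67  65  64  64  78 102 125 129
  126 132]
 [132 111  95  75  65  65  65  69  64  67  67  67  65  59  62  87 100 125
  132 130]
 [125
[... 570 characters left out ...]
 128 129
  129 134]
 [126 128 117 119  98  76  52  50  38  43  51  51  76 102  99 116 127 127
  127 132]
 [125 126 126 118 117 109  84  77  60  60  84  83  99 101 110 133 129 131
  126 129]
 [125 128 129 126 123 113 115 113 119 118 113 106 108 115 130 127 131 127
  124 130]
 [126 126 127 127 126 130 125 116 121 120 120 121 132 134 131 131 128 128
  130 128]
 [127 129 128 124 129 129 130 131 137 132 130 133 131 128 126 130 130 127
  126 129]
 [126 122 126 122 128 131 130 128 130 129 125 131 127 131 126 130 129 127
  125 132]
 [130 124 128 130 129 129 128 135 134 135 131 132 126 131 128 128 130 126
  127 132]
 [130 126 128 125 127 130 128 131 131 133 128 131 131 132 131 129 132 128
  128 129]]
```

View pics/c4.png

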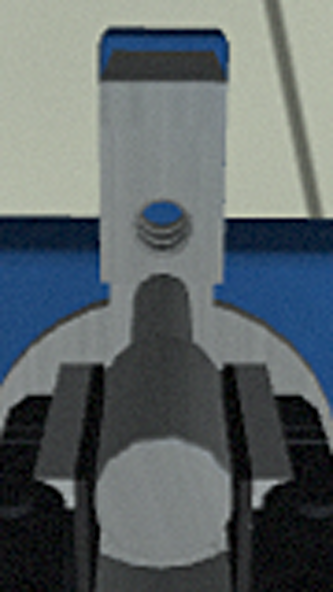

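```bash
python3 - <<'E'
from h import *
import pickle
c,o=pickle.load(open('w4.pkl','rb'))
t=onz(c,(254.3,190.5),.105);print(t)
go([t[0],t[1],.173],76)
E
```

```text
[ 0.46468666 -0.00399258  0.105     ]
t 8.45 pos [ 0.4634 -0.004   0.2193] rot [-179.76    0.19   76.41] q [-0.4 -6.8 -2.9 94.2 -0.1 13.2]
rows 1 each [0.0019 0.0057 0.1852] total [0.0019 0.0057 0.1852]
turn units [-0.0013  0.001   0.0023] min rows 0.048009726241773014
```

```bash
python3 -m pendant '[[0.001,0.003,0.09,-0.0013,0.001,0.002,1],[0.001,0.003,0.09,0,0,0,1],[0,0,0,0,0,0,1],[0,0,0,0,0,0,1],[0,0,0,0,0,0,1]]'
python3 - <<'E'
from h import *
import pickle
go([.4647,-0.004,.173],76)
o=bot.get_obs();c=bot.calibration('wrist');im=bot.camera('wrist')[...,::-1];cv2.imwrite('pics/w5.png',im);pickle.dump((c,o),open('w5.pkl','wb'))
p=o['ee_pos']
for dz in (-.054,-.010,.026): print(proj(c,p+[0,0,dz]))
crop(im,210,130,300,290,3.7,'pics/c5.png')
E
```

```text
time: 8.95
ee_pos: [0.4659, -0.0016, 0.1748]
tcp_rot: [179.9, -0.1, 76.6]
wrist_force: [0.2, 1.1, -1.6]
opening: 0.0188
t 8.95 pos [ 0.4659 -0.0016  0.1748] rot [ 1.7989e+02 -5.0000e-02  7.6620e+01] q [-0.2 -7.4 -8.4 88.9  0.  13.2]
rows 1 each [-0.0105 -0.0023  0.0074] total [-0.0105 -0.0023  0.0074]
turn units [ 0.0006 -0.0003  0.0034] min rows 0.07176276343107002
[253.59859778 210.06906416]
[253.71080831 234.80064458]
[253.85482404 266.54220082]
```

View pics/c5.png

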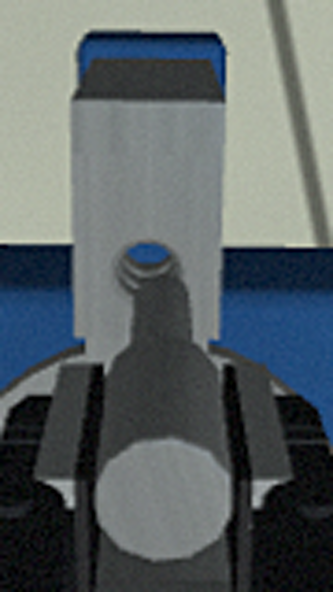

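```bash
python3 - <<'E'
from h import *
import pickle
c,o=pickle.load(open('w5.pkl','rb'))
im=cv2.imread('pics/w5.png');g=cv2.cvtColor(im,6)
print(g[192:204,236:266])
t=onz(c,(250.3,203.2),.105);print(t,o['ee_pos'])
go([t[0],t[1],.165],76)
E
```

```text
[[129 130 131 131 128 124 128 127 131 132 129 131 132 132 137 134 130 131
  132 129 130 130 129 127 126 134 130 135 130 134]
 [135 134 132 129 129 128 129 131 131 127 130 132 131 131 136 131 131 131
  131 135 131 127 130 129 129 130 132 133 129 130]
 [131 132 130 127 133 126 125 131 126 133 130 131 130 126 121 128 131 125
  134 128 130 131 131 131 129 132 130 133 131 132]
 [134 128 130 125 128 130 129 132 126 117 118  97  93  98  97  90 100 117
  126 132 129 129 129 129 125 126 134 134 129 130]
 [136 131 129 133 127 129 129 114 104 100  85  64  60  55  62  68  69  78
   86 115 130 131 129 126 131 128 132 132 129 128]
 [135 127 127 127 129 129 117 104  87  66  63  68  71  65  68  63  63  63
   72  88 106 126 129 131 128 131 131 136 127 129]
 [133 133 131 129 133 120 110  93  71  66  64  70  71  62  68  62  67  67
   62  71  86 107 126 130 127 131 131 130 128 129]
 [131 132 129 130 124 111 107  77  68  67  69  70  69  71  72  71  69  65
   65  49  70  88 114 125 132 129 134 130 130 128]
 [131 132 126 132 115 112  88  90  80  62  67  68  65  64  68  68  68  63
   55  63  75  86 104 128 130 125 133 130 128 132]
 [132 130 131 131 112 111  85  85  98  75  66  58  54  53  52  53  48  53
   68  89  72  69  88 126 129 129 131 130 132 131]
 [131 133 133 125 114  94  91  74  86 103  89  67  58  51  51  60  62  85
  106  86  59  80  88 116 125 129 129 133 129 131]
 [135 128 127 128 116  96  95  73  65  86 113 115  92  80  83  86  90 104
   85  61  68  76  87 105 126 131 128 130 128 132]]
[ 0.46502372 -0.00424066  0.105     ] [ 0.46586269 -0.00157478  0.17484429]
t 9.0 pos [ 0.466  -0.0016  0.1751] rot [ 1.7985e+02 -6.0000e-02  7.6610e+01] q [-0.2 -7.4 -8.4 88.9  0.  13.2]
rows 1 each [-0.0113 -0.0016  0.0405] total [-0.0113 -0.0016  0.0405]
turn units [ 0.0008 -0.0003  0.0034] min rows 0.07105390691535216
```

```bash
python3 -m pendant '[[-0.011,-0.0016,0.01,0.0008,0,0.003,1],[0,0,0,0,0,0,1],[0,0,0,0,0,0,1]]'
python3 - <<'E'
from h import *
import pickle
go([.4650,-0.0042,.165],76)
o=bot.get_obs();c=bot.calibration('wrist');im=bot.camera('wrist')[...,::-1];cv2.imwrite('pics/w6.png',im);pickle.dump((c,o),open('w6.pkl','wb'))
p=o['ee_pos']
for dz in (-.054,-.010,.026): print(proj(c,p+[0,0,dz]))
print(proj(c,[.4650,-.0042,.105]))
crop(im,210,130,300,290,3.7,'pics/c6.png')
E
```

```text
time: 9.3
ee_pos: [0.4657, -0.0043, 0.1743]
tcp_rot: [179.9, -0.1, 76.1]
wrist_force: [0.5, 1.2, -0.1]
opening: 0.0186
t 9.3 pos [ 0.4657 -0.0043  0.1743] rot [ 1.7987e+02 -9.0000e-02  7.6060e+01] q [-0.6 -7.5 -8.5 88.9  0.1 13.4]
rows 1 each [-0.0005 -0.003   0.0372] total [-0.0005 -0.003   0.0372]
turn units [ 0.0007 -0.0005  0.0003] min rows 0.015221065803808618
[253.53333261 210.01357597]
[253.68131492 234.75255658]
[253.87122019 266.50001597]
[253.37648027 202.76698105]
```

View pics/c6.png

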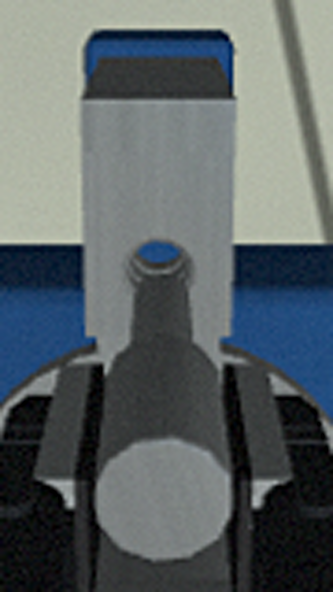

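```bash
python3 -m pendant '[[-0.0035,-0.003,0.03,0.0007,0,0,1],[0,0,0,0,0,0,1],[0,0,0,0,0,0,1]]'
python3 - <<'E'
from h import *
import pickle
go([.4650,-0.0046,.160],76)
o=bot.get_obs();c=bot.calibration('wrist');im=bot.camera('wrist')[...,::-1];cv2.imwrite('pics/w7.png',im);pickle.dump((c,o),open('w7.pkl','wb'))
p=o['ee_pos']
for dz in (-.054,-.010,.026): print(proj(c,p+[0,0,dz]))
print(proj(c,[.4650,-.0046,.105]))
crop(im,210,150,290,270,5,'pics/c7.png')
E
```

```text
time: 9.65
ee_pos: [0.4647, -0.0051, 0.1661]
tcp_rot: [-180.0, -0.1, 76.1]
wrist_force: [-1.2, -0.0, -1.1]
opening: 0.0188
t 9.65 pos [ 0.4647 -0.0051  0.1661] rot [-1.7999e+02 -9.0000e-02  7.6050e+01] q [-0.7 -7.5 -9.4 88.1  0.1 13.3]
rows 1 each [0.0021 0.0007 0.0246] total [0.0021 0.0007 0.0246]
turn units [-0.     -0.0005  0.0003] min rows 0.010943149222515372
[253.55735563 210.18959499]
[253.71017308 234.81875724]
[253.90635484 266.43682369]
[254.18999399 207.28218211]
```

View pics/c7.png

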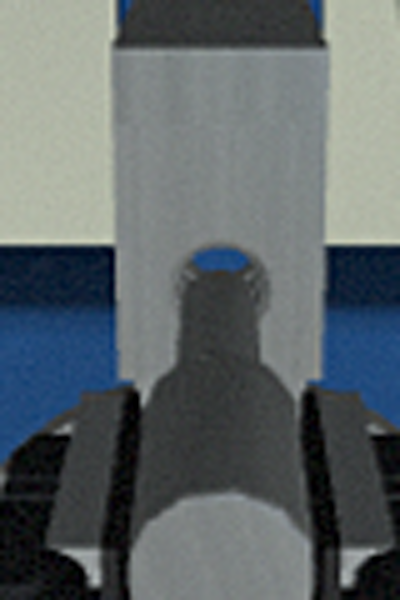

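```bash
python3 -m pendant '[[0.0018,0.0005,0.02,0,0,0,1],[0,0,0.012,0,0,0,1],[0,0,0.012,0,0,0,1],[0,0,0,0,0,0,1]]'
python3 - <<'E'
from h import *
go([.4650,-0.0046,.115],76)
E
```

```text
time: 10.1
ee_pos: [0.4651, -0.0047, 0.154]
tcp_rot: [180.0, -0.1, 76.0]
wrist_force: [1.2, -0.7, -2.3]
opening: 0.0189
t 10.1 pos [ 0.4651 -0.0047  0.154 ] rot [ 1.800e+02 -8.000e-02  7.605e+01] q [ -0.6  -7.5 -10.8  86.7   0.1  13.3]
rows 1 each [-1.000e-04 -4.000e-04  1.559e-01] total [-1.000e-04 -4.000e-04  1.559e-01]
turn units [ 0.     -0.0005  0.0003] min rows 0.00981127311263797
```

```bash
python3 -m pendant '[[0,0,0.02,0,0,0,1],[0,0,0.02,0,0,0,1],[0,0,0.02,0,0,0,1],[0,0,0,0,0,0,1]]'
python3 - <<'E'
from h import *
go([.4650,-0.0046,.115],76)
o=bot.get_obs();im=bot.camera('wrist')[...,::-1]
crop(im,210,150,290,270,5,'pics/c8.png')
E
```

```text
time: 10.5
ee_pos: [0.4653, -0.0047, 0.1377]
tcp_rot: [180.0, -0.1, 76.1]
wrist_force: [0.9, -0.7, -0.9]
opening: 0.0184
t 10.5 pos [ 0.4653 -0.0047  0.1377] rot [ 1.7997e+02 -8.0000e-02  7.6060e+01] q [ -0.6  -7.5 -12.6  84.9   0.1  13.3]
rows 1 each [-0.0002 -0.0011  0.0906] total [-0.0002 -0.0011  0.0906]
turn units [ 0.0002 -0.0005  0.0003] min rows 0.009718348660784951
```

View pics/c8.png

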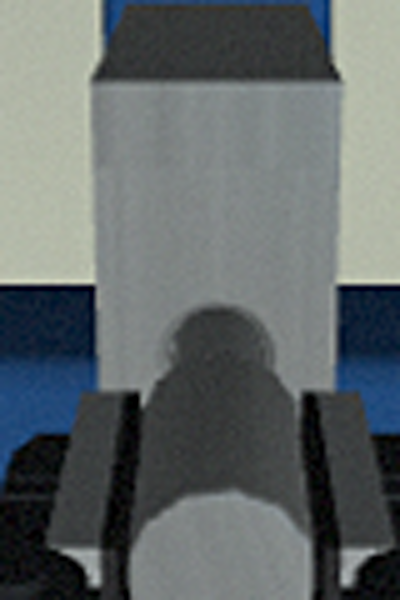

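The pin (crop centre ≈ 219) is concentric with the hole and about 20 mm in, with hardly any force. Continuing down to home.

```bash
python3 -m pendant '[[0,-0.001,0.03,0,0,0,1],[0,0,0.03,0,0,0,1],[0,0,0.02,0,0,0,1],[0,0,0,0,0,0,1]]'
python3 - <<'E'
from h import *
go([.4650,-0.0046,.115],76)
E
```

```text
time: 10.95
ee_pos: [0.4653, -0.0047, 0.1163]
tcp_rot: [179.9, -0.1, 76.1]
wrist_force: [2.3, -0.9, -1.7]
opening: 0.0187
t 10.95 pos [ 0.4653 -0.0047  0.1163] rot [ 1.7992e+02 -8.0000e-02  7.6050e+01] q [ -0.6  -7.5 -14.8  82.5   0.1  13.3]
rows 1 each [-0.     -0.0012  0.0053] total [-0.     -0.0012  0.0053]
turn units [ 0.0004 -0.0004  0.0003] min rows 0.009222749458737764
```

```bash
python3 -m pendant '[[0,-0.001,0.01,0,0,0,1],[0,0,0.006,0,0,0,1],[0,0,0,0,0,0,1]]'; python3 -m pendant '[[0,0,0.008,0,0,0,1],[0,0,0,0,0,0,1]]'
```

```text
time: 11.25
ee_pos: [0.4656, -0.0047, 0.1153]
tcp_rot: [179.7, -0.1, 76.0]
wrist_force: [1.0, -0.1, -0.1]
opening: 0.0188
time: 11.45
ee_pos: [0.466, -0.0046, 0.1151]
tcp_rot: [179.6, -0.2, 76.0]
wrist_force: [-0.9, 0.1, -1.1]
opening: 0.0185
```

```bash
python3 -m pendant '[[0,0,0,0,0,0,0.4],[0,0,0,0,0,0,0.4],[0,0,0,0,0,0,0.4],[0,0,0,0,0,0,0.4],[0,0,0,0,0,0,0.4]]'
python3 - <<'E'
from h import *
go([.4650,-0.0046,.115],76)
o=bot.get_obs();im=bot.camera('wrist')[...,::-1];cv2.imwrite('pics/w9.png',im)
crop(im,170,130,340,330,3,'pics/c9.png')
c=bot.calibration('wrist');print(proj(c,[.4650,-.0046,.141]))
E
```

```text
time: 11.95
ee_pos: [0.4656, -0.0044, 0.1142]
tcp_rot: [179.7, -0.2, 76.1]
wrist_force: [-0.1, -0.0, -0.4]
opening: 0.0514
t 11.95 pos [ 0.4656 -0.0044  0.1142] rot [ 1.7969e+02 -1.7000e-01  7.6060e+01] q [ -0.6  -7.7 -15.3  82.    0.1  13.3]
rows 1 each [-0.0013 -0.0022 -0.0034] total [-0.0013 -0.0022 -0.0034]
turn units [ 0.0017 -0.0009  0.0003] min rows 0.03634558327336435
[253.3076159  266.63841009]
```

View pics/c9.png

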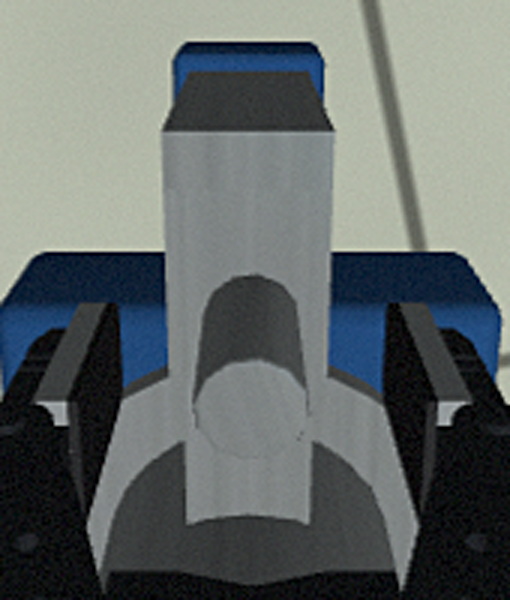

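```bash
python3 -m pendant '[[0,0,-0.06,0,0,0,0.4],[0,0,-0.12,0,0,0,0.2],[0,0,-0.18,0,0,0,0],[0,0,-0.18,0,0,0,0],[0,0,-0.1,0,0,0,0]]'
python3 - <<'E'
from h import *
import pickle
c,o=pickle.load(open('w4.pkl','rb'))
for p in [(61,190),(93,224),(46,262),(12,229)]: print(onz(c,p,.006))
print(onz(c,(42,230),.042))
go([.562,-0.03,.27],166)
E
```

```text
time: 12.5
ee_pos: [0.4622, -0.0046, 0.2796]
tcp_rot: [-180.0, -0.1, 76.1]
wrist_force: [0.1, 0.2, -0.2]
opening: 0.0853
[ 0.42844281 -0.27484032  0.006     ]
[ 0.48722859 -0.25206303  0.006     ]
[ 0.5290221  -0.34770722  0.006     ]
[ 0.46665222 -0.37133068  0.006     ]
[ 0.46966884 -0.29452711  0.042     ]
t 12.5 pos [ 0.4622 -0.0046  0.2796] rot [-1.7998e+02 -9.0000e-02  7.6060e+01] q [-6.000e-01 -5.600e+00  5.000e+00  1.006e+02  1.000e-01  1.330e+01]
rows 3 each [-0.0008  0.1373  0.0128] total [-0.0024  0.4119  0.0383]
turn units [ 3.000e-04 -5.000e-04 -4.997e-01] min rows 10.475609475374172
```

```bash
python3 -m pendant '[[0,0.137,0,0,0,0,0],[0,0.137,0,0,0,0,0],[0,0.13,0,0,0,0.04,0],[0,0,0,0,0,0.047,0],[0,0,0,0,0,0.047,0],[0,0,0,0,0,0.047,0],[0,0,0,0,0,0.047,0],[0,0,0,0,0,0.047,0],[0,0,0,0,0,0.047,0],[0,0,0,0,0,0.047,0],[0,0,0,0,0,0.047,0],[0,0,0,0,0,0.047,0]]'
python3 - <<'E'
from h import *
go([.562,-0.03,.24],-14)
E
```

```text
time: 13.7
ee_pos: [0.5652, -0.0302, 0.2991]
tcp_rot: [-179.8, -1.0, -8.7]
wrist_force: [0.2, 1.1, -0.2]
opening: 0.0855
t 13.7 pos [ 0.5652 -0.0302  0.2991] rot [-179.78   -1.     -8.68] q [-3.100e+00  8.400e+00  2.150e+01  1.021e+02  1.000e-01  9.560e+01]
rows 2 each [-0.0085  0.0011  0.118 ] total [-0.0169  0.0021  0.2361]
turn units [-0.0015 -0.0055  0.0296] min rows 0.6198737630049429
```

```bash
python3 -m pendant '[[-0.008,0,0.1,-0.0015,-0.0055,0.029,0],[-0.008,0,0.1,0,0,0,0],[0,0,0,0,0,0,0],[0,0,0,0,0,0,0]]'
python3 - <<'E'
from h import *
import pickle
go([.562,-0.03,.24],-14)
o=bot.get_obs();c=bot.calibration('wrist');im=bot.camera('wrist')[...,::-1];cv2.imwrite('pics/w10.png',im);pickle.dump((c,o),open('w10.pkl','wb'))
E
```

```text
time: 14.1
ee_pos: [0.562, -0.0294, 0.2534]
tcp_rot: [-180.0, -0.3, -14.4]
wrist_force: [-0.3, 0.8, -0.2]
opening: 0.0849
t 14.1 pos [ 0.562  -0.0294  0.2534] rot [-179.96   -0.27  -14.42] q [ -3.    7.   14.8  97.5  -0.  101.4]
rows 1 each [0.0004 0.0023 0.0536] total [0.0004 0.0023 0.0536]
turn units [-0.0002 -0.0015 -0.0023] min rows 0.04908511500629573
```

View pics/w10.png

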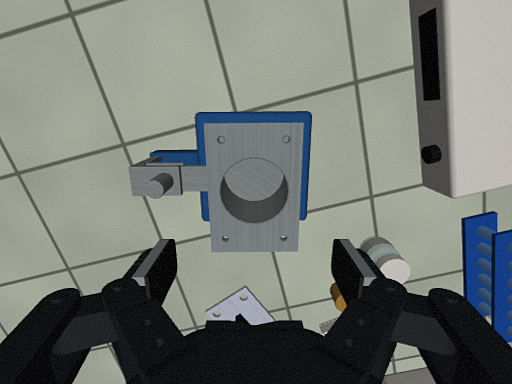

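```bash
cat >> h.py <<'E'
def dark(im,pts,w=7,bright=False):
    """centroid of pixels darker than the surrounding in a small window"""
    g=cv2.cvtColor(im,6).astype(float);out=[]
    for x,y in pts:
        for _ in range(3):
            x0,y0=int(round(x))-w,int(round(y))-w; s=g[y0:y0+2*w+1,x0:x0+2*w+1]; m=np.median(s)
            wt=np.clip((s-m if bright else m-s)-20,0,None); yy,xx=np.mgrid[:2*w+1,:2*w+1]
            if wt.sum()==0: break
            x,y=x0+(wt*xx).sum()/wt.sum(),y0+(wt*yy).sum()/wt.sum()
        out.append((x,y))
    return np.array(out)
E
python3 - <<'E'
from h import *
import pickle
c,o=pickle.load(open('w10.pkl','rb'));im=cv2.imread('pics/w10.png')
h=dark(im,[(221,139),(287,139),(226,238),(284,238)],5);print(h)
P=np.array([onz(c,p,.15) for p in h]);print(P, P.mean(0))
print([np.linalg.norm(P[a]-P[b]) for a,b in [(0,1),(2,3),(0,2),(1,3)]])
d=P[1]-P[0];e=P[3]-P[2];print(np.degrees(np.arctan2(d[1],d[0])),np.degrees(np.arctan2(e[1],e[0])))
for a,b in [(0,2),(1,3)]: v=P[a]-P[b];print(np.degrees(np.arctan2(v[1],v[0]))) 
k=cv2.imread('pics/w10.png');crop(k,190,110,320,260,4,'pics/c10.png')
E
```

```text
[[218.84563758 139.57718121]
 [287.63059701 139.53358209]
 [224.62910128 238.67760342]
 [283.46788991 238.38990826]]
[[ 0.54317009  0.02703828  0.15      ]
 [ 0.60437883  0.01128317  0.15      ]
 [ 0.52013924 -0.07078266  0.15      ]
 [ 0.5788241  -0.08569956  0.15      ]] [ 0.56162807 -0.02954019  0.15      ]
[np.float64(0.06320390819091162), np.float64(0.060551022522234245), np.float64(0.10049555443662174), np.float64(0.10029304481500476)]
-14.434574773291072 -14.261782907882585
76.75162420086508
75.238225076153
```

```bash
python3 - <<'E'
from h import *
import pickle
c,o=pickle.load(open('w10.pkl','rb'));im=cv2.imread('pics/w10.png')
h=dark(im,[(221,139),(287,139),(226,238),(284,238)],4);print(h)
P=np.array([onz(c,p,.15) for p in h]);print(P, P.mean(0))
print([np.linalg.norm(P[a]-P[b]) for a,b in [(0,1),(2,3),(0,2),(1,3)]])
for a,b in [(0,1),(2,3),(2,0),(3,1)]: v=P[b]-P[a];print(np.degrees(np.arctan2(v[1],v[0]))) 
E
```

```text
[[218.67379679 139.61497326]
 [287.77777778 139.75111111]
 [224.61709402 238.64444444]
 [283.47993019 238.37172775]]
[[ 0.54300756  0.0270449   0.15      ]
 [ 0.60446789  0.0110566   0.15      ]
 [ 0.52013785 -0.07074339  0.15      ]
 [ 0.5788406  -0.08568251  0.15      ]] [ 0.56161347 -0.0295811   0.15      ]
[np.float64(0.06350588644423762), np.float64(0.06057383945958042), np.float64(0.10042695446614582), np.float64(0.10007603758583347)]
-14.58173782455856
-14.277980784711632
76.83684222524995
75.16252006900784
```

View pics/c10.png

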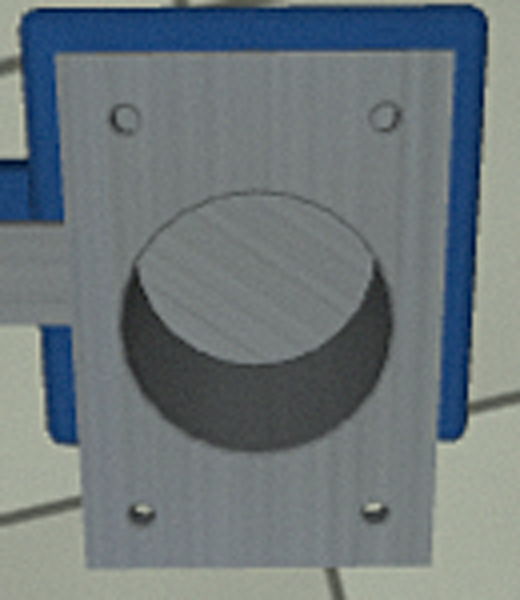

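```bash
python3 - <<'E'
from h import *
import pickle
c,o=pickle.load(open('w10.pkl','rb'))
h=np.array([(125,118),(386,117),(142,512),(375,511)])/4-.375+[190,110]
P=np.array([onz(c,p,.15) for p in h]);print(P.round(4), P.mean(0))
print([np.linalg.norm(P[a]-P[b]).round(4) for a,b in [(0,1),(2,3),(0,2),(1,3)]])
for a,b in [(0,1),(2,3),(2,0),(3,1)]: v=P[b]-P[a];print(np.degrees(np.arctan2(v[1],v[0])).round(2)) 
print(o['ee_pos'],o['tcp_rot'])
print('fork hole pred',P.mean(0)[:2]-.1*np.array([np.cos(np.radians(-14.2)),np.sin(np.radians(-14.2))]))
go([.4778,-.3115,.19],21)
E
```

```text
[[ 0.5451  0.027   0.15  ]
 [ 0.6032  0.0122  0.15  ]
 [ 0.521  -0.0698  0.15  ]
 [ 0.579  -0.0846  0.15  ]] [ 0.56205136 -0.02878449  0.15      ]
[np.float64(0.0599), np.float64(0.0599), np.float64(0.0997), np.float64(0.0997)]
-14.25
-14.3
76.0
75.97
[ 0.56197589 -0.02940807  0.25340199] [-179.96297355   -0.2657409   -14.42153143]
fork hole pred [ 0.46510683 -0.00425376]
t 14.15 pos [ 0.5621 -0.0294  0.2534] rot [-179.96   -0.27  -14.42] q [ -3.    7.1  14.8  97.5  -0.  101.4]
rows 7 each [-0.0067  0.1681  0.0361] total [-0.0468  1.177   0.2526]
turn units [ 0.0003 -0.0015 -0.1968] min rows 4.124802021691779
```

```bash
python3 -m pendant '[[-0.0067,0.168,0.01,0,-0.0015,0,0],[-0.0067,0.168,0.01,0,0,0,0],[-0.0067,0.168,0.03,0,0,0,0],[-0.0067,0.168,0.04,0,0,0,0],[-0.0067,0.168,0.04,0,0,0,0],[-0.0067,0.168,0.04,0,0,-0.04,0],[0,0,0,0,0,-0.04,0],[0,0,0,0,0,-0.04,0],[0,0,0,0,0,-0.04,0],[0,0,0,0,0,-0.04,0]]'
python3 - <<'E'
from h import *
go([.4778,-.3115,.17],21)
E
```

```text
time: 15.15
ee_pos: [0.4913, -0.283, 0.2257]
tcp_rot: [179.3, -0.8, 23.1]
wrist_force: [-0.0, 0.3, 0.9]
opening: 0.0853
t 15.15 pos [ 0.4913 -0.283   0.2257] rot [179.27  -0.78  23.09] q [-30.    6.1  10.7  93.5   0.2  36.9]
rows 2 each [-0.0488  0.0405  0.1113] total [-0.0975  0.081   0.2226]
turn units [ 0.004  -0.0044  0.0116] min rows 0.24303641248955637
```

```bash
python3 -m pendant '[[-0.049,0.04,0.09,0.004,-0.0044,0.0116,0],[-0.049,0.04,0.09,0,0,0,0],[0,0,0,0,0,0,0],[0,0,0,0,0,0,0]]'
python3 - <<'E'
from h import *
import pickle
go([.4778,-.3115,.17],21)
o=bot.get_obs();c=bot.calibration('wrist');im=bot.camera('wrist')[...,::-1];cv2.imwrite('pics/w11.png',im);pickle.dump((c,o),open('w11.pkl','wb'))
E
```

```text
time: 15.55
ee_pos: [0.4774, -0.3137, 0.1837]
tcp_rot: [179.8, -0.2, 20.8]
wrist_force: [0.2, -0.2, -0.2]
opening: 0.0852
t 15.55 pos [ 0.4774 -0.3137  0.1837] rot [ 1.7978e+02 -1.6000e-01  2.0820e+01] q [-33.3   6.9   6.9  89.7  -0.   35.9]
rows 1 each [ 0.0044 -0.0078  0.0547] total [ 0.0044 -0.0078  0.0547]
turn units [ 0.0012 -0.0009 -0.001 ] min rows 0.025369109605680375
```

View pics/w11.png

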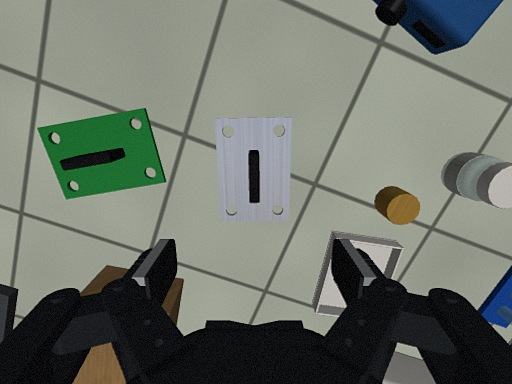

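The aluminium plate with the black bar at (254,175) is the cover. The green plate at (100,153) is the look-alike and stays put. Here is an enlarged crop to confirm and measure.

```bash
python3 - <<'E'
from h import *
im=cv2.imread('pics/w11.png');crop(im,205,105,305,230,4.8,'pics/c11.png')
hsv=cv2.cvtColor(im,40)
b=im.astype(int);m=((b[...,0]-b[...,1])>-2)&(b.min(2)>120)
m=m.astype(np.uint8);m[:100]=0;m[235:]=0;m[:,:200]=0;m[:,310:]=0
cs,hi=cv2.findContours(m,cv2.RETR_CCOMP,cv2.CHAIN_APPROX_NONE)
for k in cs:
    if cv2.contourArea(k)>30: print(cv2.contourArea(k),cv2.boundingRect(k),cv2.moments(k)['m10']/cv2.contourArea(k),cv2.moments(k)['m01']/cv2.contourArea(k))
E
```

```text
7381.5 (215, 117, 77, 105) 253.63173700015804 167.78409988936303
102.0 (225, 205, 13, 12) 231.01960784313727 210.30228758169935
101.0 (271, 204, 13, 12) 277.44224422442244 209.47029702970298
665.0 (247, 149, 14, 55) 253.69172932330827 175.84912280701752
125.5 (272, 124, 14, 14) 278.5683930942895 130.1726427622842
128.0 (221, 124, 14, 15) 227.76302083333331 130.83984375
```

View pics/c11.png

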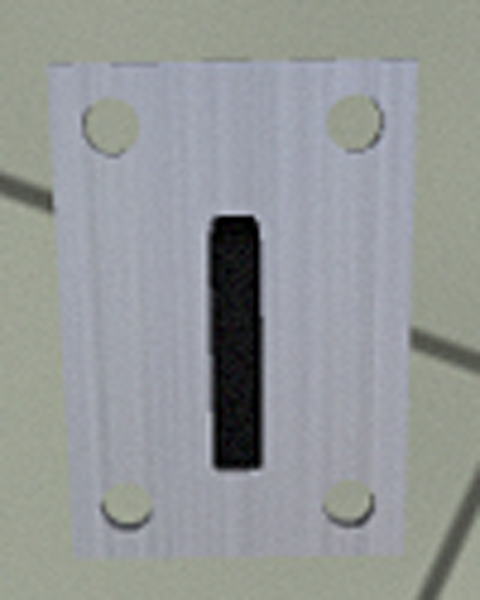

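```bash
python3 - <<'E'
from h import *
import pickle
c,o=pickle.load(open('w11.pkl','rb'))
h=[(227.76,130.84),(278.57,130.17),(231.02,210.3),(277.44,209.47)]
P=np.array([onz(c,p,.006) for p in h]);print(P.round(4),P.mean(0))
print([np.linalg.norm(P[a]-P[b]).round(4) for a,b in [(0,1),(2,3),(0,2),(1,3)]])
for a,b in [(0,1),(2,3),(2,0),(3,1)]: v=P[b]-P[a];print(np.degrees(np.arctan2(v[1],v[0])).round(2))
t=P.mean(0); print(o['ee_pos'],o['tcp_rot'])
go([t[0],t[1],.06],20.3)
E
```

```text
[[ 0.4301 -0.2756  0.006 ]
 [ 0.486  -0.2536  0.006 ]
 [ 0.467  -0.3691  0.006 ]
 [ 0.5228 -0.3467  0.006 ]] [ 0.47645442 -0.31124043  0.006     ]
[np.float64(0.0601), np.float64(0.0601), np.float64(0.1005), np.float64(0.1002)]
21.52
21.82
111.54
111.54
[ 0.47741826 -0.31366626  0.18366759] [ 1.79782430e+02 -1.56736120e-01  2.08178883e+01]
t 15.6 pos [ 0.4774 -0.3136  0.1836] rot [ 1.7979e+02 -1.4000e-01  2.0840e+01] q [-33.3   6.9   6.9  89.7  -0.   35.9]
rows 3 each [-0.0005 -0.004   0.1648] total [-0.0016 -0.012   0.4943]
turn units [ 0.0012 -0.0008  0.003 ] min rows 0.06320122641068611
```

```bash
python3 -m pendant '[[-0.001,-0.004,0.16,0.0012,-0.0008,-0.0043,0.5],[-0.001,-0.004,0.16,0,0,0,0.5],[0,-0.004,0.1,0,0,0,0.5],[0,0,0,0,0,0,0.5],[0,0,0,0,0,0,0.5]]'
python3 - <<'E'
from h import *
go([.4765,-.3112,.010],21.6)
c=bot.calibration('wrist');im=bot.camera('wrist')[...,::-1];cv2.imwrite('pics/w12.png',im)
print(proj(c,[.4765,-.3112,.042]))
E
```

```text
time: 16.1
ee_pos: [0.4799, -0.3113, 0.0826]
tcp_rot: [179.6, -0.3, 21.5]
wrist_force: [0.3, 0.3, 0.6]
opening: 0.0426
t 16.1 pos [ 0.4799 -0.3113  0.0826] rot [179.59  -0.31  21.55] q [-33.    7.1  -4.   78.3   0.   35.5]
rows 2 each [-0.0071 -0.0038  0.1452] total [-0.0142 -0.0076  0.2904]
turn units [ 0.0023 -0.0017 -0.0003] min rows 0.04773645004003365
[249.9731601  214.20591549]
```

View pics/w12.png

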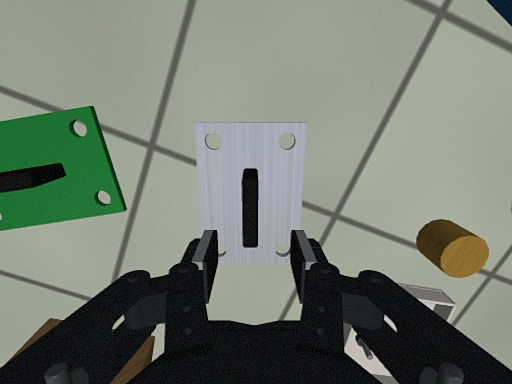

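```bash
python3 -m pendant '[[-0.007,-0.004,0.13,0.0023,-0.0017,0,0.5],[-0.007,-0.003,0.1,0,0,0,0.5],[0,0,0.03,0,0,0,0.5],[0,0,0,0,0,0,0.5]]'
python3 - <<'E'
from h import *
go([.4765,-.3112,.010],21.6)
E
```

```text
time: 16.55
ee_pos: [0.4813, -0.3138, 0.0254]
tcp_rot: [179.4, -0.4, 21.5]
wrist_force: [-0.1, 0.8, -0.5]
opening: 0.0426
t 16.55 pos [ 0.4813 -0.3138  0.0254] rot [179.42  -0.43  21.54] q [-33.1   8.7  -8.7  71.9   0.   35.3]
rows 1 each [-0.0143 -0.0174  0.0613] total [-0.0143 -0.0174  0.0613]
turn units [ 0.0032 -0.0024 -0.0003] min rows 0.0673948387564708
```

```bash
python3 -m pendant '[[-0.014,-0.017,0.055,0.0032,-0.0024,0,0.5],[0,0,0,0,0,0,0.5]]'
python3 - <<'E'
from h import *
go([.4765,-.3112,.010],21.6)
E
```

```text
time: 16.75
ee_pos: [0.4777, -0.3119, 0.0138]
tcp_rot: [179.9, -0.1, 21.5]
wrist_force: [-0.1, -0.3, -1.2]
opening: 0.0427
t 16.75 pos [ 0.4777 -0.3119  0.0138] rot [ 1.7987e+02 -8.0000e-02  2.1540e+01] q [-33.1   9.1  -9.6  71.2  -0.   35.3]
rows 1 each [-0.0033 -0.0044  0.0152] total [-0.0033 -0.0044  0.0152]
turn units [ 0.0007 -0.0004 -0.0003] min rows 0.015188054116770804
```

```bash
python3 -m pendant '[[-0.0033,-0.0044,0.012,0.0007,0,0,0.5],[0,0,0,0,0,0,0.5],[0,0,0,0,0,0,1],[0,0,0,0,0,0,1],[0,0,0,0,0,0,1],[0,0,0,0,0,0,1],[0,0,0,0,0,0,1],[0,0,0,0,0,0,1]]' 70
python3 - <<'E'
from h import *
go([.4765,-.3112,.010],21.6)
E
```

```text
time: 17.55
ee_pos: [0.4775, -0.3118, 0.013]
tcp_rot: [179.9, -0.2, 21.5]
wrist_force: [-0.3, 0.2, -0.1]
opening: 0.0109
t 17.55 pos [ 0.4775 -0.3118  0.013 ] rot [179.86  -0.18  21.54] q [-33.2   9.   -9.7  71.    0.1  35.3]
rows 1 each [-0.003  -0.0039  0.012 ] total [-0.003  -0.0039  0.012 ]
turn units [ 0.0008 -0.001  -0.0003] min rows 0.02141416949018552
```

```bash
python3 -m pendant '[[0,0,-0.03,0,0,0,1],[0,0,-0.06,0,0,0,1],[0,0,-0.12,0,0,0,1],[0,0,-0.16,0,0,0,1],[0,0,-0.16,0,0,0,1],[0,0,-0.16,0,0,0,1],[0,0,-0.16,0,0,0,1],[0,0,-0.1,0,0,0,1],[0,0,0,0,0,0,1],[0,0,0,0,0,0,1]]'
python3 - <<'E'
from h import *
import pickle
go([.562,-.0288,.23],-14.1)
o=bot.get_obs();print(o['opening']);c=bot.calibration('wrist');im=bot.camera('wrist')[...,::-1];cv2.imwrite('pics/w13.png',im);pickle.dump((c,o),open('w13.pkl','wb'))
E
```

```text
time: 18.55
ee_pos: [0.4741, -0.3099, 0.2654]
tcp_rot: [179.9, -0.2, 21.5]
wrist_force: [0.3, -0.5, -3.8]
opening: 0.0109
t 18.55 pos [ 0.4741 -0.3099  0.2654] rot [ 1.7991e+02 -1.7000e-01  2.1540e+01] q [-33.2   8.1  17.3  99.1   0.1  35.2]
rows 7 each [ 0.1056 -0.131   0.0204] total [ 0.7393 -0.917   0.1425]
turn units [ 0.0002 -0.0011  0.198 ] min rows 4.15049877591481
0.01089239628534219
```

View pics/w13.png

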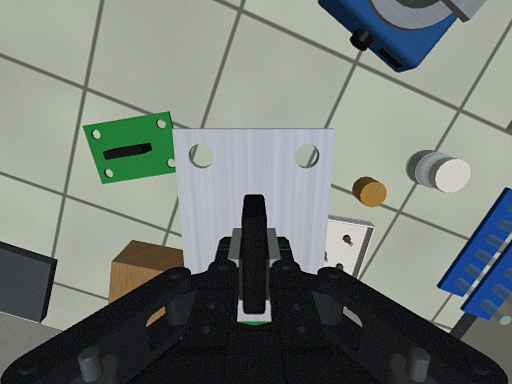

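```bash
python3 - <<'E'
from h import *
import pickle
c,o=pickle.load(open('w13.pkl','rb'));im=cv2.imread('pics/w13.png')
b=im.astype(int);m=(((b[...,0]-b[...,1])>-2)&(b.min(2)>110)).astype(np.uint8);m[:120]=0;m[200:]=0;m[:,:165]=0;m[:,340:]=0
cs,_=cv2.findContours(m,cv2.RETR_CCOMP,cv2.CHAIN_APPROX_NONE)
h=[]
for k in cs:
    a=cv2.contourArea(k)
    if 200<a<1000: M=cv2.moments(k);h.append((M['m10']/a,M['m01']/a));print(a,cv2.boundingRect(k),h[-1])
h.sort()
M=R.from_euler('xyz',o['tcp_rot'],degrees=True).as_matrix()
for dz in (.005,.007,.009):
    P=[M.T@(onz(c,p,o['ee_pos'][2]-dz)-o['ee_pos']) for p in h]
    d=P[1]-P[0];print(dz,np.round(P,4),np.linalg.norm(d),np.degrees(np.arctan2(d[1],d[0])))
g=cv2.cvtColor(im,6);print(im[128:136:2,200:206].tolist()[0][0])
crop(im,165,115,345,335,2.7,'pics/c13.png')
E
```

```text
498.0 (294, 143, 26, 26) (306.5281124497992, 155.45381526104418)
492.0 (188, 143, 27, 26) (200.69681571815718, 155.4471544715447)
0.005 [[-0.0303 -0.0513  0.0048]
 [ 0.0292 -0.0513  0.005 ]] 0.05949006753188243 0.06107549358693625
0.007 [[-0.0307 -0.051   0.0068]
 [ 0.0296 -0.0509  0.007 ]] 0.06029142715315275 0.0610754935869432
0.009 [[-0.0311 -0.0507  0.0088]
 [ 0.03   -0.0506  0.009 ]] 0.06109278677442302 0.06107549358694351
[112, 109, 109]
```

View pics/c13.png

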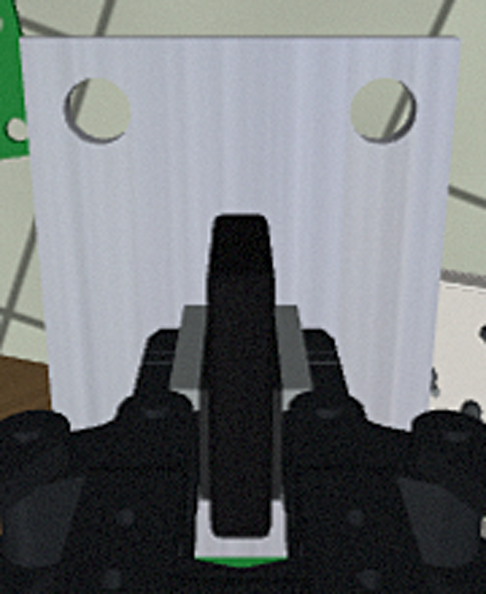

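```bash
python3 -m pendant '[[0.08,-0.1,0,0,0,0,1],[0.105,-0.13,0,0,-0.001,0,1],[0.105,-0.13,0,0,0,0,1],[0.105,-0.13,0,0,0,0,1],[0.105,-0.13,0,0,0,0,1],[0.105,-0.13,0,0,0,0,1],[0.08,-0.1,0,0,0,0.04,1],[0,0,0,0,0,0.04,1],[0,0,0,0,0,0.04,1],[0,0,0,0,0,0.04,1],[0,0,0,0,0,0.03,1],[0,0,0,0,0,0,1]]'
python3 - <<'E'
from h import *
go([.5623,-.0299,.24],-14.1)
E
```

```text
time: 19.8
ee_pos: [0.551, -0.037, 0.2389]
tcp_rot: [179.8, 2.0, -14.0]
wrist_force: [0.9, 0.0, -3.3]
opening: 0.0106
t 19.8 pos [ 0.551  -0.037   0.2389] rot [179.8    2.02 -14.01] q [ -3.9   7.6  13.7  98.2   0.2 100.1]
rows 1 each [ 0.0369 -0.0383 -0.006 ] total [ 0.0369 -0.0383 -0.006 ]
turn units [0.0011 0.0112 0.0005] min rows 0.23572529746477594
```

```bash
python3 -m pendant '[[0.037,-0.038,0,0.001,0.011,0,1],[0,0,0,0,0,0,1],[0,0,0,0,0,0,1]]'
python3 - <<'E'
from h import *
go([.5623,-.0299,.205],-14.1)
E
```

```text
time: 20.1
ee_pos: [0.5607, -0.03, 0.2345]
tcp_rot: [179.9, 0.4, -13.6]
wrist_force: [-0.1, -0.7, -2.8]
opening: 0.0109
t 20.1 pos [ 0.5607 -0.03    0.2345] rot [179.9    0.39 -13.6 ] q [ -3.1   7.1  12.7  96.   -0.  100.5]
rows 1 each [ 0.0068 -0.0022  0.1178] total [ 0.0068 -0.0022  0.1178]
turn units [0.0005 0.0022 0.0028] min rows 0.05884387804701961
```

```bash
python3 -m pendant '[[0.006,-0.002,0.05,0.0005,0.002,0.0028,1],[0,0,0.05,0,0,0,1],[0,0,0,0,0,0,1],[0,0,0,0,0,0,1],[0,0,0,0,0,0,1]]'
python3 - <<'E'
from h import *
import pickle
go([.5623,-.0299,.18],-14.1)
o=bot.get_obs();c=bot.calibration('wrist');im=bot.camera('wrist')[...,::-1];cv2.imwrite('pics/w14.png',im);pickle.dump((c,o),open('w14.pkl','wb'))
E
```

```text
time: 20.6
ee_pos: [0.5605, -0.0309, 0.2073]
tcp_rot: [179.9, 0.3, -13.9]
wrist_force: [0.5, 0.2, -2.9]
opening: 0.0108
t 20.6 pos [ 0.5605 -0.0309  0.2073] rot [179.94   0.31 -13.88] q [ -3.1   6.4   9.   92.9  -0.  100.7]
rows 1 each [ 0.0066 -0.0056  0.1092] total [ 0.0066 -0.0056  0.1092]
turn units [0.0004 0.0017 0.0012] min rows 0.035609912520718254
```

View pics/w14.png

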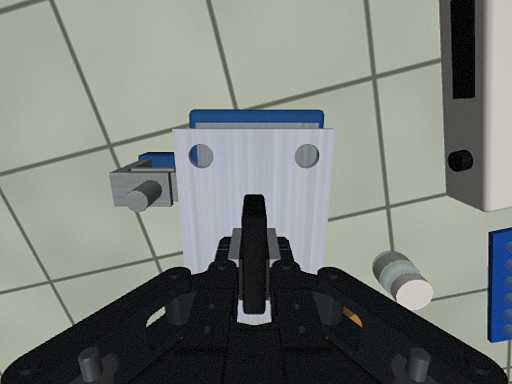

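```bash
python3 -m pendant '[[0.006,-0.005,0.05,0.0004,0.0017,0.0012,1],[0,0,0.04,0,0,0,1],[0,0,0,0,0,0,1],[0,0,0,0,0,0,1]]'
python3 - <<'E'
from h import *
go([.5623,-.0299,.178],-14.1)
E
```

```text
time: 21.05
ee_pos: [0.5626, -0.03, 0.1833]
tcp_rot: [-180.0, -0.1, -14.1]
wrist_force: [0.5, 0.3, -2.8]
opening: 0.0107
t 21.05 pos [ 0.5626 -0.03    0.1833] rot [-1.7998e+02 -8.0000e-02 -1.4110e+01] q [ -3.1   6.    5.9  89.8   0.  101.1]
rows 1 each [-0.0013  0.0001  0.0212] total [-0.0013  0.0001  0.0212]
turn units [-0.0001 -0.0004 -0.    ] min rows 0.008832356002437336
```

Underside ≈ 0.170 now. I'll settle 5 mm lower and look from all cameras.

```bash
python3 -m pendant '[[-0.0013,0,0.018,0,-0.0004,0,1],[0,0,0,0,0,0,1],[0,0,0,0,0,0,1],[0,0,0,0,0,0,1]]'
python3 - <<'E'
from h import *
import pickle
go([.5623,-.0299,.178],-14.1)
o=bot.get_obs();c=bot.calibration('wrist');im=bot.camera('wrist')[...,::-1];cv2.imwrite('pics/w15.png',im);pickle.dump((c,o),open('w15.pkl','wb'))
crop(im,160,95,350,225,4,'pics/c15.png')
s=bot.camera('scene')[...,::-1];d=bot.camera('side')[...,::-1]
cv2.imwrite('pics/s15.png',s);cv2.imwrite('pics/d15.png',d)
a=cv2.resize(s[140:250,225:335],(600,600),interpolation=2);b=cv2.resize(d[150:260,180:290],(600,600),interpolation=2)
cv2.imwrite('pics/sc15.png',a);cv2.imwrite('pics/dc15.png',b)
E
```

```text
time: 21.45
ee_pos: [0.5623, -0.0298, 0.1788]
tcp_rot: [-180.0, -0.0, -14.1]
wrist_force: [1.2, 0.1, -3.6]
opening: 0.0109
t 21.45 pos [ 0.5623 -0.0298  0.1788] rot [-1.7997e+02 -2.0000e-02 -1.4100e+01] q [ -3.    6.    5.3  89.3   0.  101. ]
rows 1 each [-0.0001  0.0002  0.0033] total [-0.0001  0.0002  0.0033]
turn units [-0.0001 -0.0001  0.    ] min rows 0.00307409431494615
```

View pics/c15.png

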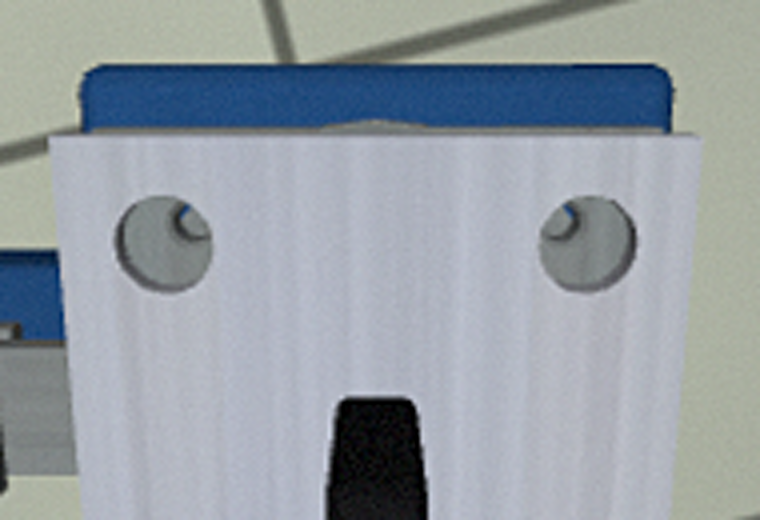

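View pics/sc15.png

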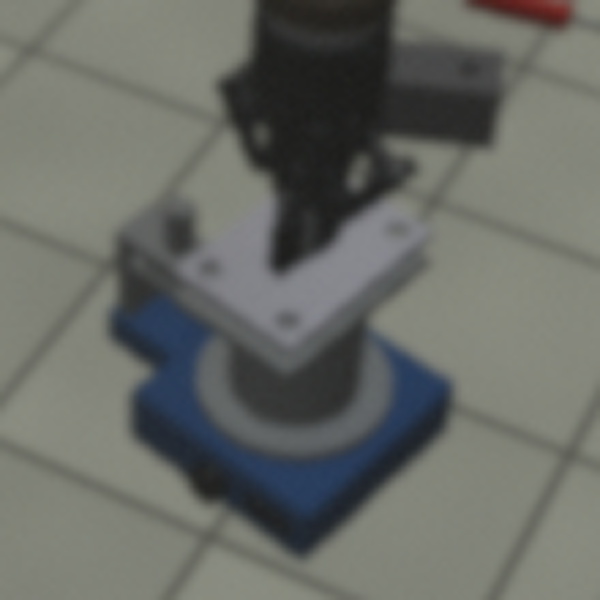

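View pics/dc15.png

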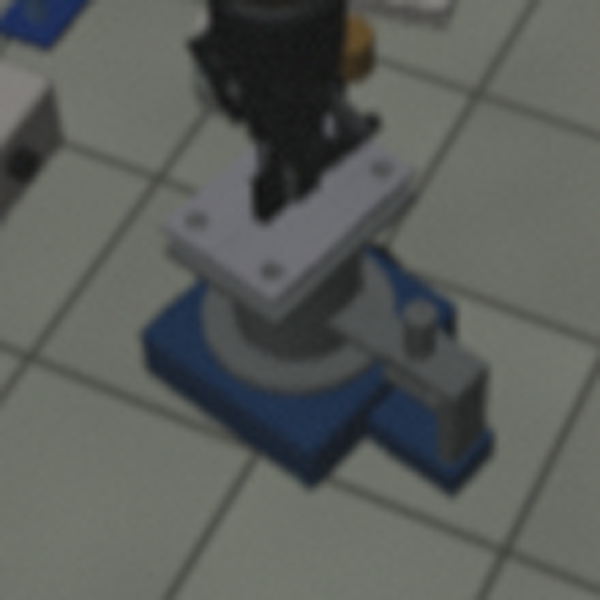

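```bash
python3 - <<'E'
from h import *
import pickle
c,o=pickle.load(open('w15.pkl','rb'))
f=lambda p:(np.array(p)/4-.375+[160,95])
T=[onz(c,f(p),.15) for p in [(194,221),(559,221)]]
z=o['ee_pos'][2]
C=[onz(c,f(p),z-.007) for p in [(164,244),(588,244)]]
for n,a in (('thr',T),('cov',C)): print(n,np.round(a,4),np.linalg.norm(a[0]-a[1]))
for zc in (z-.006,z-.008): print(zc,[(onz(c,f(p),zc)-t)[:2].round(4) for p,t in zip([(164,244),(588,244)],T)])
# where nominal threaded holes should be, from earlier survey
u=np.radians(-14.1);X=np.array([np.cos(u),np.sin(u)]);Y=np.array([-np.sin(u),np.cos(u)])
for s in (-1,1): print('survey',np.array([.5620,-.0288])+s*.03*X+.05*Y)
E
```

```text
thr [[0.5454 0.0268 0.15  ]
 [0.6028 0.0123 0.15  ]] 0.05918449153196846
cov [[0.5446 0.0267 0.1718]
 [0.6032 0.0119 0.1718]] 0.06043346986922223
0.1728146950065734 [array([-0.0005,  0.    ]), array([ 0.0003, -0.0002])]
0.1708146950065734 [array([-0.001 , -0.0002]), array([ 0.0006, -0.0006])]
survey [0.54508459 0.02700205]
survey [0.60327691 0.01238515]
```

```bash
python3 - <<'E'
from h import *
cs,cd=bot.calibration('scene'),bot.calibration('side')
u=np.radians(-14.1);X=np.array([np.cos(u),np.sin(u)]);Y=np.array([-np.sin(u),np.cos(u)])
k=110/600
S=[np.array(p)*k-.4+[225,140] for p in [(397,229),(210,268),(288,319)]]
D=[np.array(p)*k-.4+[180,150] for p in [(196,220),(383,167),(271,270)]]
print(np.round(S,1),np.round(D,1))
for a in(-1,1):
  for b in(-1,1):
    q=np.r_[np.array([.562,-.0288])+a*.03*X+b*.05*Y,.172];print(a,b,proj(cs,q).round(1),proj(cd,q).round(1))
pin=[.4651,-.0044,.141];print(proj(cs,pin),np.array([178,211])*k-.4+[225,140],proj(cd,pin),np.array([420,311])*k-.4+[180,150])
o=bot.get_obs();print(o['ee_pos'],o['tcp_rot'],o['qd'].round(2),o['opening'],o['time'])
E
```

```text
[[297.4 181.6]
 [263.1 188.7]
 [277.4 198.1]] [[215.5 189.9]
 [249.8 180.2]
 [229.3 199.1]]
-1 -1 [263.3 188.6] [249.7 180.6]
-1 1 [283.5 172.9] [229.5 199.1]
1 -1 [277.6 198.2] [236. 172.]
1 1 [297.7 181.7] [215.6 189.8]
[257.7130125  177.10305774] [257.23333333 178.28333333] [256.53684847 206.41469791] [256.6        206.61666667]
[ 0.56238262 -0.0298494   0.17888696] [-1.79970353e+02 -2.92191653e-02 -1.40999772e+01] [-0.    0.02 -0.12 -0.02 -0.05  0.09] 0.010796967302319209 21.6
```

Every visible cover hole falls within 0.4 px of where a level, aligned plate would put it in both fixed views. The pin is home and the arm is still, so I'm handing in.

```bash
python3 -c "
from workcell import bot
print(bot.job_done())"
```

```text
the job is handed in; nothing more can be done
None
```

The lock pin is in the fork and tongue, and the cover plate is being held over the flange. I handed the job in at about 21.6 s of the 64 s allowed. It reports no verdict.

- **Pin:** I took the narrow, tall-headed pin from the rack, pushed it down until it stopped, and let go. After release its head top appeared within about 0.5 px of where a fully seated pin should be. The side view later agreed, but the scene view showed it about 1 px off, roughly 3 mm. I put that down to how roughly I picked the point in a blurred crop. During the last push the wrist force stayed near zero, so I judged it home from its height and the picture, not from force.
- **Cover:** I lifted the aluminium plate by its black bar and left the green look-alikes alone. It is held level about 16 mm above the flange. The two holes I could see with the wrist camera lie within about 1 mm of the threaded holes. In both fixed cameras the cover holes match a level, aligned plate to within 0.4 px.
- **Grip:** The plate's weight showed steadily on the wrist and the finger opening did not change, so the plate had not slipped. I didn't individually re-measure the bystander objects at the end, but the wrist force stayed low throughout and I saw none of them disturbed.

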